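# Restock a shelf board with wire spools

### The job

Restock the grey shelf board in this order: stand the empty cardboard tube straight behind the carton, stand the short fat spool straight in front of the black-flanged reel, lay the steel end cap centred on top of that short spool, and last stand the tall slim spool in the middle of the gap between the reel and the carton. In front means towards the robot and behind means away from it, square to the shelf board's edges; leave a clear gap of about 30 mm in front of the reel and behind the carton. Everything ends upright on the board, and the reel and the carton stay where they are.

Things in the scene. Friction and masses are not known exactly. Their poses are not given: they have to be found in the camera images.
- shelf_board: Fixed grey steel board on the bench, 320 mm (x) by 300 mm (y), flat top 30 mm above the bench. Origin: centre of its underside; x points away from the robot (turned up to 0.15 rad), y to the robot's left, z up. Reel and carton stand on it at x = 0, one at y = +100 mm, the other at y = -100 mm (either way round), so the middle between them is the board's centre.
- big_reel: Reel of silvery wire with two black round flanges, standing on the board with its axis upright: flange diameter 84 mm, height 60 mm, 0.9 kg, loose. Origin at the centre of its underside; axes parallel to the board's at the start. Stays where it is.
- carton: Closed brown cardboard carton with a paper strip on top, 60 x 60 mm, 70 mm high, 0.8 kg, loose, standing on the board and square to it. Origin at the centre of its underside; axes parallel to the board's. Stays where it is.
- tube: Empty brown cardboard tube, open at both ends, standing upright on the bench: outer diameter 44 mm, bore 35 mm, height 90 mm, 0.04 kg. Origin at the centre of its lower end, z up along it.
- short_spool: Short fat spool standing upright: solid-ended cardboard core of diameter 54 mm and height 70 mm, wound with silvery wire to diameter 70 mm from 8 to 42 mm above its foot; the top 28 mm is bare core, good to grip. About 0.4 kg. Origin at the centre of its underside, z up.
- end_cap: Steel end cap lying flat on the bench: disc of diameter 56 mm and 8 mm thick with a round hub on top, diameter 24 mm and 26 mm high (34 mm in all), good to grip. 0.08 kg. Origin at the centre of the disc's flat underside, z up.
- tall_spool: Tall slim spool standing upright: solid-ended cardboard core of diameter 44 mm and height 116 mm, wound with silvery wire to diameter 52 mm from 14 to 84 mm above its foot; the top 32 mm is bare core, good to grip. About 0.35 kg. Origin at the centre of its underside, z up.
Not all that is in view belongs to the job. What is shaped like the tall_spool but orange or purple is not meant. What is shaped like the tube but red or turquoise is not meant.

How it is judged (in metres and radians):
On the way, in this order (a step that is already met when the one before it is completed fails the run):
1. the tube stands behind the carton, let go (z of tube in the frame of shelf_board between 0.025 and 0.035 m and angle between tube's own z axis and vertical below 0.1 rad and x of tube in the frame of carton between 0.067 and 0.102 m and y of tube in the frame of carton between -0.015 and 0.015 m and contact force between tube and the fingers below 0.05 N), for 0.2 s.
2. the short spool stands in front of the reel, let go (z of short_spool in the frame of shelf_board between 0.025 and 0.035 m and angle between short_spool's own z axis and vertical below 0.1 rad and x of short_spool in the frame of big_reel between -0.127 and -0.092 m and y of short_spool in the frame of big_reel between -0.015 and 0.015 m and contact force between short_spool and the fingers below 0.05 N), for 0.2 s.
3. the end cap lies on the short spool, let go (z of end_cap in the frame of shelf_board between 0.095 and 0.105 m and angle between end_cap's own z axis and vertical below 0.1 rad and horizontal distance between end_cap and short_spool below 0.01 m and contact force between end_cap and the fingers below 0.05 N), for 0.2 s.
4. the tall spool stands between reel and carton, let go (z of tall_spool in the frame of shelf_board between 0.025 and 0.035 m and angle between tall_spool's own z axis and vertical below 0.1 rad and x of tall_spool in the frame of shelf_board between -0.015 and 0.015 m and y of tall_spool in the frame of shelf_board between -0.015 and 0.015 m and contact force between tall_spool and the fingers below 0.05 N), for 0.2 s.
At the end, for the whole second after the job is handed in: Tube behind carton and short spool before reel, each gap 15 to 50 mm and within 15 mm sideways; cap flat on short spool within 10 mm of centre; tall spool within 15 mm each way of the middle; all upright on the board, released, at rest; reel and carton moved under 12 mm (all of step 1 and all of step 2 and all of step 3 and all of step 4 and linear speed of each of tube, short_spool, end_cap, tall_spool below 0.02 m/s and distance of each of big_reel, carton from where it was at the start of the episode below 0.012 m); the robot touches nothing.
It fails at once if the reel or the carton is tipped or shoved aside (more than 25 mm) (distance of any of big_reel, carton from where it was at the start of the episode above 0.025 m or angle between any of big_reel, carton's own z axis and vertical above 0.3 rad).
It also fails if it takes over 128 s, if anything falls off the work surface, if the arm or the gripper's body presses on something with over 40 N, if the wrist force passes 120 N, or if a joint passes its speed limit or range.

### The arm

A 6-joint arm with a two-finger parallel gripper is mounted at the origin on the work surface. World frame = base frame: x ahead of the robot, y to its left, z up, the work surface at z = 0. Lengths are in m, angles in degrees, forces in N, time in s.
With the tool pointing down it reaches from about 0.3 to 0.775 m from the base axis. Payload 14.6 kg.
Tool frame: the origin (TCP) lies at the very end of the fingers, on their centre line; the grasp point (between the pads) lies 19 mm behind it; z points along the fingers, y is the direction in which the jaws open and shut (so a half turn about z gives the same grasp; the last joint's range is limited). The gripper opens to 85 mm and grips with 20 to 120 N. Pads are 22 mm wide; open, the fingers measure 114 mm over their backs; the gripper's body (76 mm by 85 mm) begins 54 mm behind the grasp point. The pads swing forward as they close: fully open they stand 13 mm farther back than shut.
Start: joints at [-77.04, 17.183, 87.147, -0, 75.671, -3.816], TCP at [0.159, -0.527, 0.231] pointing down, gripper open.
Joint ranges: [-173.82, 173.82], [-45.26, 126.66], [13.44, 144.39], [-59.66, 239.66], [0, 175.72], [-146.38, 146.38]. Speed limits (degrees/s): [127.2, 127.2, 147.25, 180, 180, 180].

### API

Orientations are given as a 3x3 rotation matrix whose columns are the frame's x, y, z axes.
In Python, from cell import manip gives the robot as it stands.
- The arm moves only by the shell command python3 -m crank 'ROWS' [OPENING] [FORCE]. ROWS is JSON, a list of rows, each an object of numbers: "dx", "dy", "dz": the shift along the tool's x, y, z in mm; "roll": the turn about the tool's z in rad. In form: [{"dx": .., "dy": .., "dz": .., "roll": ..}, ...]. A call has 1 to 12 rows; each row is the pose to reach, as a shift and turn from the pose commanded when the call began, along the tool's axes at that moment; what a row does not reach only later rows make up. A row lasts 1/10 s, in which the tool goes at most 50 mm and 8.59 degrees, less where a joint would pass 70% of its speed; a pose out of reach is approached as far as the arm can. A call with a gripper value outside its range is refused whole. OPENING is the opening, from 0 (shut) to 1 (fully open), set as the call begins (- or left out, the last holds). The fingers move at their own pace and stop on an object; FORCE is the grip in N (left out, the last holds). Time passes only in rows, so rows that repeat a pose let the fingers close. It gives the time, the measured TCP pose, the force and the opening at its end, in the units of the state.
- manip.state(): the state, without advancing time (a new reading comes with each control period).
- manip.camera(name): name is "scene" or "top" or "wrist"; returns a dict with "pixels" (400x640x3 uint8, red, green, blue), "range_z" (400x640 float32, m along the optical axis (not along the pixel's ray), 0 where there is no reading), "fx", "fy", "cx", "cy" (pixels), "k1" (the pictures are not rectified: a ray, as slopes to the right and down, at radius r is drawn at 1 + k1 r^2 times it, then the intrinsics apply), "R" (3x3) and "t" (3): a world point X has camera coordinates R X + t. Camera axes: x right, y down, z forward; pixel columns grow to the right and rows downward; lengths in m; the calibration is good to about 2 mm. A picture is of the moment at which its call begins.
- manip.hand_in(): hands the job in, once; it reports no verdict.
The state is a dict: "time": time; "q": joint angles; "qvel": joint speeds; "tau": joint torques, N m; "tcp_pos": TCP position; "tcp_rot": TCP orientation; "wrist_force": force on the tool from outside, world axes, zero at the start; "wrist_torque": the same for the moment, N m; "opening": opening from 0.0 (shut) to 1.0 (fully open).
Only numpy, scipy, OpenCV 4.12 (cv2) and the standard library are available. Lean on these libraries where they do the work, as an engineer would, in place of code of your own. Each camera call takes 0.05 s, during which the arm holds its last target. There are 200 camera calls.

## Working session

There is one attempt and no reset: what is moved stays moved. The work goes in short steps, Python scripts to look and compute and a shell command to move; the robot and the scene stay as the last step left them, time stands still between calls to the robot, and variables do not carry over. Pictures are saved under pics/ and viewed, about 12 in all and at most 16, crops included, and the job is handed in when it is done.

```bash
mkdir -p pics; ls; python3 - <<'E'
from cell import manip
import cv2,numpy as np
s=manip.state();print(s['time'],s['tcp_pos'],s['tcp_rot'],s['opening'])
for n in ['scene','top']:
    c=manip.camera(n);cv2.imwrite(f'pics/{n}0.png',c['pixels'][:,:,::-1])
    np.savez(f'{n}0.npz',**c)
    print(n,c['fx'],c['fy'],c['cx'],c['cy'],c['k1'],c['R'],c['t'])
E
```

```text
pics
0.0 [ 0.15868094 -0.52635402  0.23069722] [[ 9.57422976e-01  2.88688671e-01 -3.10910300e-04]
 [ 2.88688836e-01 -9.57422253e-01  1.17729769e-03]
 [ 4.22000674e-05 -1.21692819e-03 -9.99999259e-01]] 0.9991546072436908
scene 480.03227136224854 480.03227136224854 316.0216044051127 206.06527885348214 -0.012304361573008453 [[-0.77548299  0.63097009  0.02242509]
 [ 0.36300264  0.47464006 -0.80183907]
 [-0.51658031 -0.61367219 -0.5971191 ]] [ 0.33392527 -0.15672524  1.44860881]
top 448.11226295475575 448.11226295475575 327.6995768930963 198.1160114538377 -0.09557631020319625 [[ 0.02656784 -0.99947129  0.01874285]
 [-0.99801581 -0.0275905  -0.05659685]
 [ 0.05708405 -0.017202   -0.99822117]] [0.0323311  0.46491754 1.27592219]
```

View pics/top0.png

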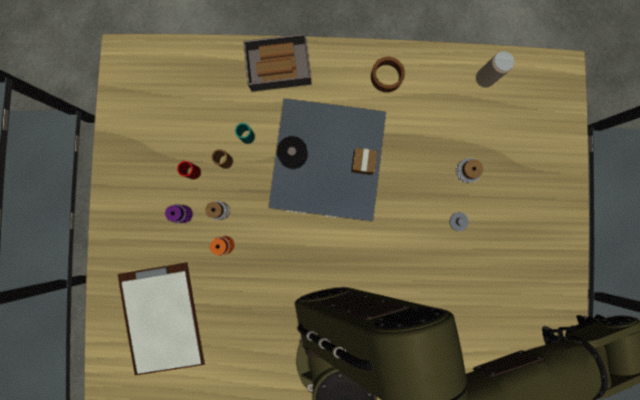

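View pics/scene0.png

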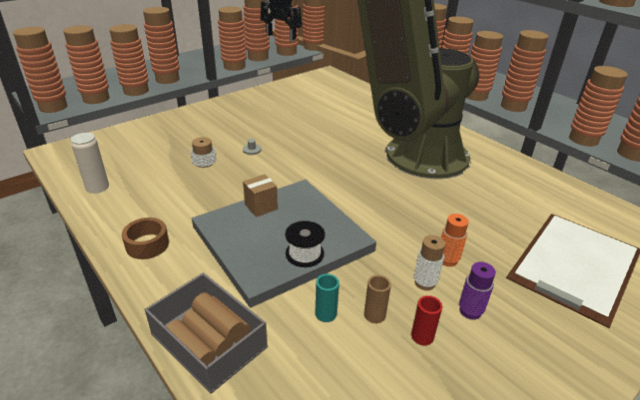

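The top view shows the board with corners near (284,99), (386,111), (373,220) and (269,208). The reel is at (292,152) and the carton at (365,160).

- **Tube candidates:** brown (222,157), red (188,169), turquoise (244,132). Brown upright is the one meant; the brown pieces in the box at (277,60) lie flat and the ring at (388,73) is too wide.
- **Tall spool candidates:** silver/brown (214,209), orange (222,245), purple (178,213). Silver/brown is the one meant.
- **Others:** short spool at (471,169), cap at (459,221).

Next I'll measure these positions and confirm the choice in one crop.

```bash
cat > h.py <<'E'
import numpy as np,cv2
from cell import manip
def load(n):
    d=np.load(n);return {k:d[k] for k in d.files}
def undist(c,uv):
    K=np.array([[c['fx'],0,c['cx']],[0,c['fy'],c['cy']],[0,0,1]],float)
    return cv2.undistortPoints(np.array(uv,float).reshape(-1,1,2),K,np.array([float(c['k1']),0,0,0])).reshape(-1,2)
def plane(c,uv,z):
    r=undist(c,uv);R=np.array(c['R']);t=np.array(c['t'])
    d=np.c_[r,np.ones(len(r))]@R; o=-R.T@t
    return o+d*((z-o[2])/d[:,2])[:,None]
def cloud(c):
    h,w=c['range_z'].shape;v,u=np.mgrid[:h,:w]
    r=undist(c,np.c_[u.ravel(),v.ravel()]);z=c['range_z'].ravel()
    P=(np.c_[r*z[:,None],z]-np.array(c['t']))@np.array(c['R'])
    P[z==0]=np.nan
    return P.reshape(h,w,3)
def toprim(c,uv,ztop,rad=14,tol=.008):
    """circle centre of the level patch at height ztop near pixel uv, cast on plane"""
    P=cloud(c);h,w=P.shape[:2];v,u=np.mgrid[:h,:w]
    m=(np.abs(P[...,2]-ztop)<tol)&(np.hypot(u-uv[0],v-uv[1])<rad)
    q=plane(c,np.c_[u[m],v[m]],ztop)[:,:2].astype(np.float32)
    (x,y),r=cv2.minEnclosingCircle(q)
    return np.array([x,y]),2*r,q.mean(0),len(q)
E
python3 - <<'E'
from h import *
c=load('top0.npz')
for n,uv,z in [('tube',(222,157),.09),('tall',(214,209),.116),('short',(473,169),.07),('cap',(459,221),.034),('capdisc',(459,221),.008),('reel',(292,152),.09),('carton',(365,160),.1)]:
    p,d,m,k=toprim(c,uv,z,18); print(n,p.round(4),'dia',round(d,4),'mean',m.round(4),k)
P=cloud(c);h,w=P.shape[:2];v,u=np.mgrid[:h,:w]
m=(P[...,2]>.02)&(u>262)&(u<394)&(v>92)&(v<226)
q=plane(c,np.c_[u[m],v[m]],.03)[:,:2].astype(np.float32)
(cx,cy),s,a=cv2.minAreaRect(q);print('board',cx,cy,s,a)
im=np.ascontiguousarray(c['pixels'][:,:,::-1])
a_=cv2.resize(im[120:260,160:260],None,fx=4,fy=4);b=cv2.resize(im[120:260,410:510],None,fx=4,fy=4)
cv2.imwrite('pics/crop1.png',np.hstack([a_,b]))
E
```

```text
tube [0.563  0.3447] dia 0.0467 mean [0.5637 0.3454] 97
tall [0.4181 0.3483] dia 0.0462 mean [0.4193 0.3484] 214
short [ 0.5558 -0.3581] dia 0.0568 mean [ 0.5551 -0.3594] 286
cap [ 0.4078 -0.3384] dia 0.0254 mean [ 0.4082 -0.3386] 60
capdisc [ 0.4074 -0.3404] dia 0.1065 mean [ 0.4062 -0.3391] 655
reel [0.585  0.1488] dia 0.0848 mean [0.5848 0.149 ] 742
carton [ 0.5645 -0.0498] dia 0.083 mean [ 0.5644 -0.0499] 503
board 0.5742999315261841 0.04976125806570053 (0.30102479457855225, 0.32335150241851807) 84.26394653320312
```

View pics/crop1.png

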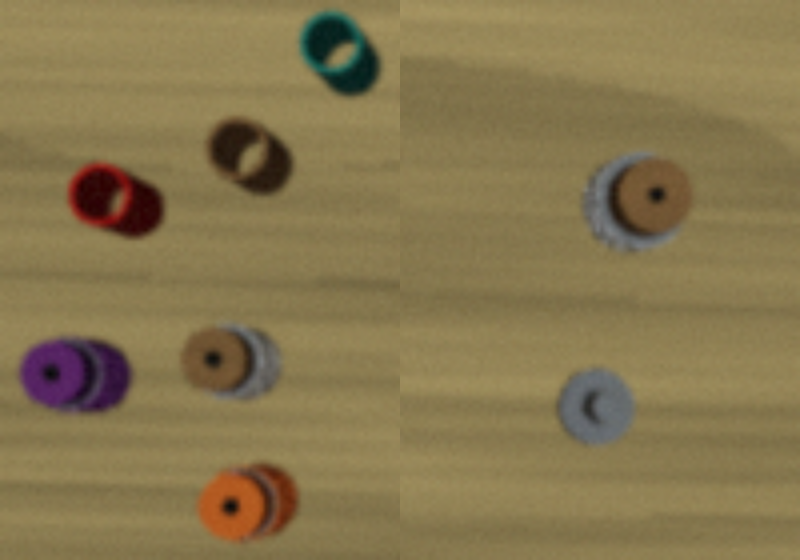

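The crop confirms that the brown tube is at (220,157), the brown/silver tall spool is at (213,210), and the short spool and cap are plain. The measured diameters (46, 46, 57 and 25 mm, and 85 mm for the reel) match the sizes given. The board is turned about -5.9°.

```bash
cat > go.py <<'E'
import sys,numpy as np
from cell import manip
# usage: go.py x y z jawdeg  -> shift in tool axes from the measured pose
x,y,z,j=map(float,sys.argv[1:5]);s=manip.state();R=np.array(s['tcp_rot']);p=np.array(s['tcp_pos'])
d=R.T@(np.array([x,y,z])-p)*1000
a=np.degrees(np.arctan2(R[1,1],R[0,1]));t=(a-j+90)%180-90
print('t',round(s['time'],2),'p',p.round(4),'jaw',round(a,1),'q6',round(s['q'][5],1),'F',np.round(s['wrist_force'],1),'op',round(s['opening'],3))
print('dx %.1f dy %.1f dz %.1f roll %.3f rad (%.1f deg)'%(*d,np.radians(t),t))
E
python3 go.py .5 -.2 .25 84.1; python3 go.py .563 .345 .25 84.1
```

```text
t 0.1 p [ 0.1587 -0.5264  0.2308] jaw -73.2 q6 -3.8 F [-0.4 -0.2 -0.7] op 1.001
dx 421.0 dy -214.0 dz -19.0 roll 0.396 rad (22.7 deg)
t 0.1 p [ 0.1587 -0.5264  0.2308] jaw -73.2 q6 -3.8 F [-0.4 -0.2 -0.7] op 1.001
dx 638.6 dy -717.6 dz -18.4 roll 0.396 rad (22.7 deg)
```

```bash
python3 -m crank '[{"dx":42,"dy":-21,"dz":-4,"roll":0.1},{"dx":84,"dy":-42,"dz":-8,"roll":0.2},{"dx":126,"dy":-63,"dz":-12,"roll":0.3},{"dx":168,"dy":-84,"dz":-19,"roll":0.396},{"dx":210,"dy":-106,"dz":-19,"roll":0.396},{"dx":252,"dy":-128,"dz":-19,"roll":0.396},{"dx":294,"dy":-150,"dz":-19,"roll":0.396},{"dx":336,"dy":-171,"dz":-19,"roll":0.396},{"dx":378,"dy":-192,"dz":-19,"roll":0.396},{"dx":420,"dy":-214,"dz":-19,"roll":0.396},{"dx":420,"dy":-214,"dz":-19,"roll":0.396}]' 1 40; python3 go.py .563 .345 .25 84.1
```

```text
time: 1.2
tcp_pos: [0.5016, -0.1968, 0.2496]
tcp_rot: [[0.995, -0.098, -0.0], [-0.098, -0.995, 0.001], [-0.001, -0.001, -1.0]]
wrist_force: [-0.5, -1.5, 0.0]
opening: 1.001
t 1.2 p [ 0.5016 -0.1968  0.2496] jaw -95.6 q6 70.3 F [-0.5 -1.5  0. ] op 1.001
dx 7.9 dy -545.2 dz 0.1 roll 0.005 rad (0.3 deg)
```

```bash
python3 -m crank '[{"dx":1,"dy":-50},{"dx":2,"dy":-100},{"dx":3,"dy":-150},{"dx":4,"dy":-200},{"dx":5,"dy":-250},{"dx":6,"dy":-300},{"dx":7,"dy":-350},{"dx":8,"dy":-400},{"dx":8,"dy":-450},{"dx":8,"dy":-500},{"dx":8,"dy":-545},{"dx":8,"dy":-545}]'; python3 -m crank '[{"dx":0},{"dx":0}]'; python3 go.py .563 .345 .055 84.1; python3 - <<'E'
from h import *
c=manip.camera('wrist');np.savez('w1.npz',**c);cv2.imwrite('pics/w1.png',c['pixels'][:,:,::-1])
P=cloud(c);print(np.nanpercentile(P[...,2],[1,50,99]),'cam',-np.array(c['R']).T@c['t'])
E
```

```text
t 1.2 p [ 0.5016 -0.1968  0.2496] jaw -95.6 q6 70.3 F [-0.5 -1.5  0. ] op 1.001
dx 8.0 dy -545.0 dz 195.1 roll 0.005 rad (0.3 deg)
[-0.00192175  0.00055171  0.33751682] cam [ 0.58613754 -0.2043109   0.39211488]$[0]: bad value
$[0]: bad value
```

View pics/w1.png

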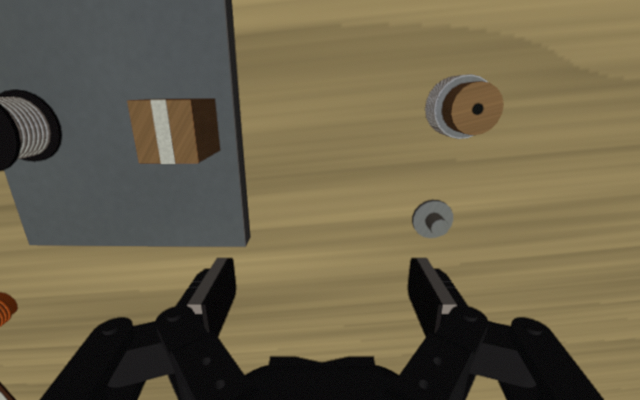

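The move was refused because each row needs every key. The wrist view, taken from where the arm stopped, shows the carton (170,130), the short spool top (478,108) and the cap (433,218). I'll use it as a second measurement of those two.

```bash
python3 -m crank '[{"dx":1,"dy":-50,"dz":0,"roll":0},{"dx":2,"dy":-100,"dz":0,"roll":0},{"dx":3,"dy":-150,"dz":0,"roll":0},{"dx":4,"dy":-200,"dz":0,"roll":0},{"dx":5,"dy":-250,"dz":0,"roll":0},{"dx":6,"dy":-300,"dz":0,"roll":0},{"dx":7,"dy":-350,"dz":0,"roll":0},{"dx":8,"dy":-400,"dz":0,"roll":0},{"dx":8,"dy":-450,"dz":0,"roll":0},{"dx":8,"dy":-500,"dz":0,"roll":0},{"dx":8,"dy":-545,"dz":0,"roll":0},{"dx":8,"dy":-545,"dz":0,"roll":0}]' >/dev/null; python3 -m crank '[{"dx":0,"dy":0,"dz":0,"roll":0},{"dx":0,"dy":0,"dz":0,"roll":0}]' >/dev/null; python3 - <<'E'
from h import *
c=load('w1.npz')
for n,uv,z,r in [('short',(478,108),.07,40),('cap',(436,222),.034,24),('carton',(165,131),.1,60)]:
    p,d,m,k=toprim(c,uv,z,r); print(n,p.round(4),'dia',round(d,4),'mean',m.round(4),k)
c=manip.camera('wrist');np.savez('w2.npz',**c);cv2.imwrite('pics/w2.png',c['pixels'][:,:,::-1])
P=cloud(c);h,w=P.shape[:2];R=np.array(c['R']);X=R@np.array([.563,.345,.09])+c['t'];uv=(c['fx']*X[0]/X[2]+c['cx'],c['fy']*X[1]/X[2]+c['cy'])
print(uv,toprim(c,uv,.09,50))
X=R@np.array([.418,.348,.116])+c['t'];uv=(c['fx']*X[0]/X[2]+c['cx'],c['fy']*X[1]/X[2]+c['cy']);print(uv)
E
python3 go.py .563 .345 .055 84.1
```

```text
short [ 0.5556 -0.359 ] dia 0.0567 mean [ 0.556 -0.359] 2300
cap [ 0.4088 -0.3378] dia 0.0264 mean [ 0.4086 -0.338 ] 259
carton [ 0.5655 -0.0527] dia 0.0855 mean [ 0.5663 -0.0524] 4183
(np.float64(316.98314859883476), np.float64(180.20892392496654)) (array([0.56532001, 0.34623873]), 0.0447787269949913, array([0.56509304, 0.3463822 ], dtype=float32), 609)
(np.float64(328.41268154241334), np.float64(312.8255712933121))
t 2.7 p [0.5637 0.339  0.2506] jaw -96.0 q6 123.9 F [ 0.1 -0.5  1. ] op 0.999
dx -1.3 dy -5.9 dz 195.6 roll -0.002 rad (-0.1 deg)
```

View pics/w2.png

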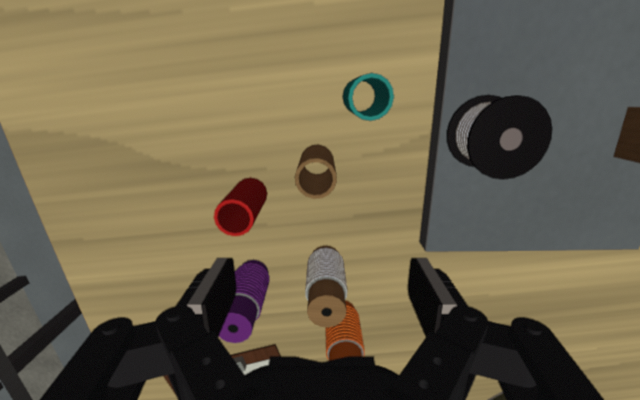

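The wrist view shows the brown tube rim at (316,180), with teal (369,97) and red (235,217) well clear. The two measurements agree to about 2 mm. I'll descend and grip.

```bash
python3 -m crank '[{"dx":0,"dy":-6.5,"dz":40,"roll":0},{"dx":0,"dy":-6.5,"dz":80,"roll":0},{"dx":0,"dy":-6.5,"dz":115,"roll":0},{"dx":0,"dy":-6.5,"dz":145,"roll":0},{"dx":0,"dy":-6.5,"dz":170,"roll":0},{"dx":0,"dy":-6.5,"dz":190,"roll":0},{"dx":0,"dy":-6.5,"dz":200,"roll":0},{"dx":0,"dy":-6.5,"dz":200,"roll":0},{"dx":0,"dy":-6.5,"dz":200,"roll":0}]'; python3 -m crank '[{"dx":0,"dy":0,"dz":0,"roll":0},{"dx":0,"dy":0,"dz":0,"roll":0},{"dx":0,"dy":0,"dz":0,"roll":0},{"dx":0,"dy":0,"dz":0,"roll":0},{"dx":0,"dy":0,"dz":0,"roll":0},{"dx":0,"dy":0,"dz":0,"roll":0},{"dx":0,"dy":0,"dz":0,"roll":0},{"dx":0,"dy":0,"dz":0,"roll":0},{"dx":0,"dy":0,"dz":0,"roll":0},{"dx":0,"dy":0,"dz":0,"roll":0}]' 0 25;
```

```text
time: 3.6
tcp_pos: [0.5645, 0.347, 0.0516]
tcp_rot: [[0.995, -0.104, 0.001], [-0.104, -0.995, 0.001], [0.001, -0.001, -1.0]]
wrist_force: [0.6, 0.5, 0.2]
opening: 1.001
time: 4.6
tcp_pos: [0.5642, 0.3474, 0.051]
tcp_rot: [[0.995, -0.103, 0.001], [-0.103, -0.995, 0.0], [0.001, -0.001, -1.0]]
wrist_force: [-1.0, -1.8, 6.9]
opening: 0.516
```

```bash
python3 -m crank '[{"dx":0,"dy":0,"dz":-15,"roll":0},{"dx":0,"dy":0,"dz":-40,"roll":0},{"dx":0,"dy":0,"dz":-75,"roll":0},{"dx":0,"dy":0,"dz":-110,"roll":0},{"dx":0,"dy":0,"dz":-145,"roll":0},{"dx":0,"dy":0,"dz":-170,"roll":0},{"dx":0,"dy":0,"dz":-180,"roll":0},{"dx":0,"dy":0,"dz":-180,"roll":0}]'; python3 go.py .6486 -.0596 .23 84.1
```

```text
time: 5.4
tcp_pos: [0.5641, 0.3474, 0.2317]
tcp_rot: [[0.995, -0.103, 0.002], [-0.103, -0.995, 0.001], [0.002, -0.001, -1.0]]
wrist_force: [-0.1, -0.7, -1.0]
opening: 0.515
t 5.4 p [0.5641 0.3474 0.2317] jaw -95.9 q6 124.4 F [-0.1 -0.7 -1. ] op 0.515
dx 126.0 dy 396.1 dz 1.4 roll -0.000 rad (-0.0 deg)
```

```bash
python3 -m crank '[{"dx":6,"dy":20,"dz":0,"roll":0},{"dx":18,"dy":60,"dz":0,"roll":0},{"dx":32,"dy":100,"dz":0,"roll":0},{"dx":45,"dy":142,"dz":0,"roll":0},{"dx":58,"dy":184,"dz":0,"roll":0},{"dx":72,"dy":226,"dz":0,"roll":0},{"dx":85,"dy":268,"dz":0,"roll":0},{"dx":98,"dy":310,"dz":0,"roll":0},{"dx":111,"dy":350,"dz":0,"roll":0},{"dx":121,"dy":380,"dz":0,"roll":0},{"dx":126,"dy":396,"dz":0,"roll":0},{"dx":126,"dy":396,"dz":0,"roll":0}]' >/dev/null; python3 -m crank '[{"dx":0,"dy":0,"dz":0,"roll":0},{"dx":0,"dy":0,"dz":0,"roll":0},{"dx":0,"dy":0,"dz":0,"roll":0}]' >/dev/null; python3 go.py .6486 -.0596 .082 84.1
```

```text
t 6.9 p [ 0.6483 -0.0583  0.2303] jaw -95.8 q6 87.5 F [ 0.5 -0.9 -0.8] op 0.514
dx 0.4 dy 1.3 dz 148.3 roll 0.001 rad (0.1 deg)
```

```bash
python3 -m crank '[{"dx":0,"dy":1,"dz":30,"roll":0},{"dx":0,"dy":1,"dz":65,"roll":0},{"dx":0,"dy":1,"dz":95,"roll":0},{"dx":0,"dy":1,"dz":118,"roll":0},{"dx":0,"dy":1,"dz":132,"roll":0},{"dx":0,"dy":1,"dz":141,"roll":0},{"dx":0,"dy":1,"dz":146,"roll":0},{"dx":0,"dy":1,"dz":148,"roll":0},{"dx":0,"dy":1,"dz":148.5,"roll":0},{"dx":0,"dy":1,"dz":148.5,"roll":0},{"dx":0,"dy":1,"dz":148.5,"roll":0}]'
```

```text
time: 8.0
tcp_pos: [0.6485, -0.0607, 0.0824]
tcp_rot: [[0.995, -0.103, 0.001], [-0.103, -0.995, -0.0], [0.001, 0.0, -1.0]]
wrist_force: [-0.6, 0.2, -0.0]
opening: 0.515
```

```bash
python3 -m crank '[{"dx":0,"dy":0,"dz":1,"roll":0},{"dx":0,"dy":0,"dz":1,"roll":0},{"dx":0,"dy":0,"dz":1,"roll":0}]'; python3 -m crank '[{"dx":0,"dy":0,"dz":0,"roll":0},{"dx":0,"dy":0,"dz":0,"roll":0},{"dx":0,"dy":0,"dz":0,"roll":0},{"dx":0,"dy":0,"dz":0,"roll":0},{"dx":0,"dy":0,"dz":-10,"roll":0},{"dx":0,"dy":0,"dz":-30,"roll":0},{"dx":0,"dy":0,"dz":-65,"roll":0},{"dx":0,"dy":0,"dz":-105,"roll":0},{"dx":0,"dy":0,"dz":-145,"roll":0},{"dx":0,"dy":0,"dz":-170,"roll":0},{"dx":0,"dy":0,"dz":-170,"roll":0}]' 0.8 >/dev/null; python3 - <<'E'
from h import *
c=manip.camera('top');cv2.imwrite('pics/top1.png',c['pixels'][:,:,::-1])
s=manip.camera('scene');np.savez('s1.npz',**s);cv2.imwrite('pics/s1.png',s['pixels'][60:340,100:450,::-1].repeat(2,0).repeat(2,1))
E
python3 go.py .5556 -.3588 .25 84.1
```

```text
time: 8.3
tcp_pos: [0.6485, -0.0607, 0.0811]
tcp_rot: [[0.995, -0.103, 0.001], [-0.103, -0.995, -0.0], [0.001, 0.0, -1.0]]
wrist_force: [-0.2, -0.4, 1.7]
opening: 0.516
t 9.5 p [ 0.6482 -0.0606  0.2513] jaw -95.9 q6 87.3 F [-0.3  0.2 -0.9] op 0.805
dx -61.4 dy 306.2 dz 1.3 roll -0.000 rad (-0.0 deg)
```

View pics/s1.png

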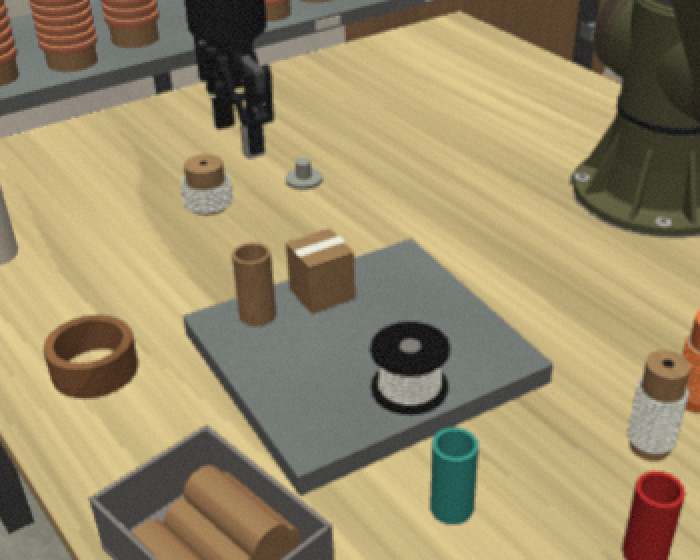

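The tube stands upright behind the carton, at (253,285) in the crop, with a clear gap. Next is the short spool.

```bash
python3 -m crank '[{"dx":-10,"dy":45,"dz":0,"roll":0},{"dx":-20,"dy":92,"dz":0,"roll":0},{"dx":-30,"dy":140,"dz":0,"roll":0},{"dx":-38,"dy":188,"dz":0,"roll":0},{"dx":-48,"dy":235,"dz":0,"roll":0},{"dx":-56,"dy":280,"dz":0,"roll":0},{"dx":-61.5,"dy":306,"dz":0,"roll":0},{"dx":-61.5,"dy":306,"dz":0,"roll":0},{"dx":-61.5,"dy":306,"dz":0,"roll":0}]' 1 40 >/dev/null;  python3 go.py .5556 -.3588 .045 84.1
```

```text
t 10.4 p [ 0.5553 -0.3585  0.2495] jaw -96.0 q6 59.9 F [-0.4  1.2 -0.7] op 0.999
dx 0.7 dy 0.5 dz 204.5 roll -0.001 rad (-0.1 deg)
```

```bash
python3 -m crank '[{"dx":0.5,"dy":0.5,"dz":40,"roll":0},{"dx":0.5,"dy":0.5,"dz":80,"roll":0},{"dx":0.5,"dy":0.5,"dz":120,"roll":0},{"dx":0.5,"dy":0.5,"dz":155,"roll":0},{"dx":0.5,"dy":0.5,"dz":180,"roll":0},{"dx":0.5,"dy":0.5,"dz":195,"roll":0},{"dx":0.5,"dy":0.5,"dz":203,"roll":0},{"dx":0.5,"dy":0.5,"dz":203,"roll":0},{"dx":0.5,"dy":0.5,"dz":203,"roll":0}]'; python3 -m crank '[{"dx":0,"dy":0,"dz":0,"roll":0},{"dx":0,"dy":0,"dz":0,"roll":0},{"dx":0,"dy":0,"dz":0,"roll":0},{"dx":0,"dy":0,"dz":0,"roll":0},{"dx":0,"dy":0,"dz":0,"roll":0},{"dx":0,"dy":0,"dz":0,"roll":0},{"dx":0,"dy":0,"dz":0,"roll":0},{"dx":0,"dy":0,"dz":0,"roll":0}]' 0 60;
```

```text
time: 11.3
tcp_pos: [0.5567, -0.3593, 0.0491]
tcp_rot: [[0.995, -0.103, 0.001], [-0.103, -0.995, -0.001], [0.001, 0.001, -1.0]]
wrist_force: [-0.7, -0.9, -0.1]
opening: 1.002
time: 12.1
tcp_pos: [0.5566, -0.3595, 0.0492]
tcp_rot: [[0.995, -0.103, 0.002], [-0.103, -0.995, -0.001], [0.002, 0.001, -1.0]]
wrist_force: [-1.2, 0.8, 7.9]
opening: 0.607
```

The opening of 0.607 (51.6 mm) is a little under 54 mm, so the grip is too near the spool's top. I'll regrip lower.

```bash
python3 -m crank '[{"dx":0,"dy":0,"dz":0,"roll":0},{"dx":0,"dy":0,"dz":0,"roll":0},{"dx":0,"dy":0,"dz":0,"roll":0},{"dx":0,"dy":0,"dz":2,"roll":0},{"dx":0,"dy":0,"dz":5,"roll":0},{"dx":0,"dy":0,"dz":5,"roll":0},{"dx":0,"dy":0,"dz":5,"roll":0}]' 1; python3 -m crank '[{"dx":0,"dy":0,"dz":0,"roll":0},{"dx":0,"dy":0,"dz":0,"roll":0},{"dx":0,"dy":0,"dz":0,"roll":0},{"dx":0,"dy":0,"dz":0,"roll":0},{"dx":0,"dy":0,"dz":0,"roll":0},{"dx":0,"dy":0,"dz":0,"roll":0},{"dx":0,"dy":0,"dz":0,"roll":0},{"dx":0,"dy":0,"dz":0,"roll":0}]' 0 60;
```

```text
time: 12.8
tcp_pos: [0.556, -0.3591, 0.0426]
tcp_rot: [[0.995, -0.103, -0.0], [-0.103, -0.995, 0.0], [-0.0, -0.0, -1.0]]
wrist_force: [-0.0, -0.1, 0.0]
opening: 0.999
time: 13.6
tcp_pos: [0.5562, -0.3594, 0.0434]
tcp_rot: [[0.995, -0.103, 0.001], [-0.103, -0.995, -0.001], [0.001, 0.0, -1.0]]
wrist_force: [-1.3, -0.9, 5.6]
opening: 0.609
```

```bash
python3 -m crank '[{"dx":0,"dy":0,"dz":-10,"roll":0},{"dx":0,"dy":0,"dz":-35,"roll":0},{"dx":0,"dy":0,"dz":-70,"roll":0},{"dx":0,"dy":0,"dz":-105,"roll":0},{"dx":0,"dy":0,"dz":-140,"roll":0},{"dx":0,"dy":0,"dz":-165,"roll":0},{"dx":0,"dy":0,"dz":-180,"roll":0},{"dx":0,"dy":0,"dz":-180,"roll":0},{"dx":0,"dy":0,"dz":-180,"roll":0}]'; python3 go.py .4766 .1599 .22 84.1
```

```text
time: 14.5
tcp_pos: [0.5557, -0.3589, 0.2213]
tcp_rot: [[0.995, -0.103, -0.002], [-0.103, -0.995, 0.001], [-0.002, -0.001, -1.0]]
wrist_force: [0.3, 0.0, -3.7]
opening: 0.612
t 14.5 p [ 0.5557 -0.3589  0.2213] jaw -95.9 q6 59.9 F [ 0.3  0.  -3.7] op 0.612
dx -132.2 dy -507.9 dz 2.0 roll -0.000 rad (-0.0 deg)
```

Lifted, with about 4 N of weight on the wrist.

```bash
python3 -m crank '[{"dx":-5,"dy":-20,"dz":0,"roll":0},{"dx":-16,"dy":-60,"dz":0,"roll":0},{"dx":-27,"dy":-105,"dz":0,"roll":0},{"dx":-39,"dy":-150,"dz":0,"roll":0},{"dx":-51,"dy":-196,"dz":0,"roll":0},{"dx":-63,"dy":-242,"dz":0,"roll":0},{"dx":-75,"dy":-288,"dz":0,"roll":0},{"dx":-87,"dy":-334,"dz":0,"roll":0},{"dx":-99,"dy":-380,"dz":0,"roll":0},{"dx":-111,"dy":-425,"dz":0,"roll":0},{"dx":-121,"dy":-465,"dz":0,"roll":0},{"dx":-128,"dy":-492,"dz":0,"roll":0}]' >/dev/null; python3 -m crank '[{"dx":-4,"dy":-13,"dz":0,"roll":0},{"dx":-4,"dy":-16,"dz":0,"roll":0},{"dx":-4,"dy":-16,"dz":0,"roll":0},{"dx":-4,"dy":-16,"dz":0,"roll":0}]' >/dev/null; python3 go.py .4766 .1599 .074 84.1
```

```text
t 16.1 p [0.4773 0.1586 0.2224] jaw -96.0 q6 110.2 F [ 0.  -0.  -2.5] op 0.606
dx -0.8 dy -1.3 dz 148.4 roll -0.001 rad (-0.1 deg)
```

```bash
python3 -m crank '[{"dx":-0.5,"dy":-1,"dz":30,"roll":0},{"dx":-0.5,"dy":-1,"dz":65,"roll":0},{"dx":-0.5,"dy":-1,"dz":95,"roll":0},{"dx":-0.5,"dy":-1,"dz":118,"roll":0},{"dx":-0.5,"dy":-1,"dz":132,"roll":0},{"dx":-0.5,"dy":-1,"dz":141,"roll":0},{"dx":-0.5,"dy":-1,"dz":145,"roll":0},{"dx":-0.5,"dy":-1,"dz":147,"roll":0},{"dx":-0.5,"dy":-1,"dz":147,"roll":0},{"dx":-0.5,"dy":-1,"dz":147,"roll":0}]'
```

```text
time: 17.1
tcp_pos: [0.477, 0.1608, 0.0764]
tcp_rot: [[0.995, -0.103, 0.001], [-0.103, -0.995, 0.0], [0.001, -0.0, -1.0]]
wrist_force: [-0.3, -0.7, -3.0]
opening: 0.61
```

```bash
python3 -m crank '[{"dx":0,"dy":0,"dz":1,"roll":0},{"dx":0,"dy":0,"dz":2,"roll":0},{"dx":0,"dy":0,"dz":2.5,"roll":0},{"dx":0,"dy":0,"dz":2.5,"roll":0},{"dx":0,"dy":0,"dz":2.5,"roll":0}]'
```

```text
time: 17.6
tcp_pos: [0.4768, 0.1608, 0.0734]
tcp_rot: [[0.995, -0.103, 0.0], [-0.103, -0.995, 0.0], [0.0, -0.0, -1.0]]
wrist_force: [-1.2, -0.0, 0.3]
opening: 0.611
```

```bash
python3 -m crank '[{"dx":0,"dy":0,"dz":0,"roll":0},{"dx":0,"dy":0,"dz":0,"roll":0},{"dx":0,"dy":0,"dz":0,"roll":0},{"dx":0,"dy":0,"dz":0,"roll":0},{"dx":0,"dy":0,"dz":-10,"roll":0},{"dx":0,"dy":0,"dz":-30,"roll":0},{"dx":0,"dy":0,"dz":-65,"roll":0},{"dx":0,"dy":0,"dz":-105,"roll":0},{"dx":0,"dy":0,"dz":-145,"roll":0},{"dx":0,"dy":0,"dz":-170,"roll":0},{"dx":0,"dy":0,"dz":-170,"roll":0},{"dx":0,"dy":0,"dz":-170,"roll":0}]' 0.9 >/dev/null; python3 go.py .4085 -.338 .2 84.1; python3 - <<'E'
from h import *
c=manip.camera('wrist');cv2.imwrite('pics/w3.png',c['pixels'][:,:,::-1]);np.savez('w3.npz',**c)
E
```

```text
t 18.8 p [0.4766 0.1607 0.2438] jaw -95.9 q6 110.4 F [-0.8  0.6  0.3] op 0.904
dx -16.4 dy 503.1 dz 43.6 roll -0.000 rad (-0.0 deg)
```

View pics/w3.png

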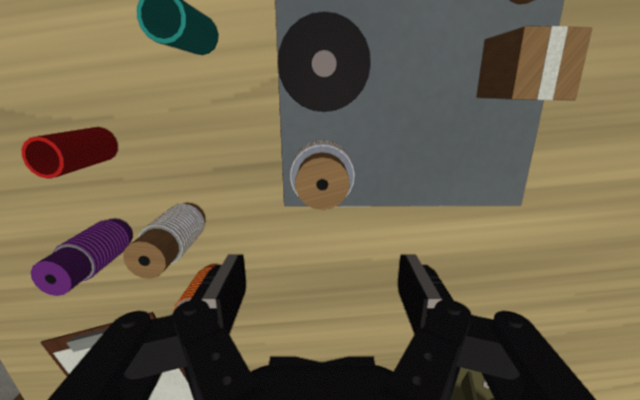

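The short spool stands upright, top at (322,182), in front of the reel at (325,62). I'll measure both and move to the cap.

```bash
python3 - <<'E'
from h import *
c=load('w3.npz')
for n,uv,z,r in [('short',(322,182),.1,36),('reel',(325,62),.09,55),('carton',(555,62),.1,60),('tall',(147,259),.116,30)]:
    p,d,m,k=toprim(c,uv,z,r); print(n,p.round(4),'dia',round(d,4),'mean',m.round(4),k)
E
python3 -m crank '[{"dx":0,"dy":45,"dz":0,"roll":0},{"dx":-2,"dy":90,"dz":0,"roll":0},{"dx":-4,"dy":138,"dz":0,"roll":0},{"dx":-6,"dy":186,"dz":0,"roll":0},{"dx":-8,"dy":234,"dz":0,"roll":0},{"dx":-10,"dy":282,"dz":0,"roll":0},{"dx":-12,"dy":330,"dz":10,"roll":0},{"dx":-14,"dy":378,"dz":20,"roll":0},{"dx":-16,"dy":424,"dz":30,"roll":0},{"dx":-16.5,"dy":470,"dz":43,"roll":0},{"dx":-16.5,"dy":503,"dz":43,"roll":0},{"dx":-16.5,"dy":503,"dz":43,"roll":0}]' 0.7 40 >/dev/null; python3 -m crank '[{"dx":0,"dy":0,"dz":0,"roll":0},{"dx":0,"dy":0,"dz":0,"roll":0}]'>/dev/null; python3 go.py .4085 -.338 .011 84.1
```

```text
short [0.4768 0.1614] dia 0.0549 mean [0.4774 0.1616] 2298
reel [0.5855 0.1489] dia 0.0841 mean [0.5868 0.1486] 7356
carton [ 0.5653 -0.048 ] dia 0.0854 mean [ 0.5663 -0.0474] 5169
tall [0.4212 0.3473] dia 0.0504 mean [0.4217 0.3477] 1447
t 20.25 p [ 0.4085 -0.3369  0.1998] jaw -95.9 q6 52.4 F [1.  0.2 0.3] op 0.701
dx 0.2 dy 1.2 dz 188.8 roll 0.000 rad (0.0 deg)
```

```bash
python3 -m crank '[{"dx":0,"dy":1,"dz":40,"roll":0},{"dx":0,"dy":1,"dz":80,"roll":0},{"dx":0,"dy":1,"dz":115,"roll":0},{"dx":0,"dy":1,"dz":145,"roll":0},{"dx":0,"dy":1,"dz":165,"roll":0},{"dx":0,"dy":1,"dz":178,"roll":0},{"dx":0,"dy":1,"dz":184,"roll":0},{"dx":0,"dy":1,"dz":187,"roll":0},{"dx":0,"dy":1,"dz":187,"roll":0},{"dx":0,"dy":1,"dz":187,"roll":0}]'; python3 -m crank '[{"dx":0,"dy":0,"dz":0,"roll":0},{"dx":0,"dy":0,"dz":0,"roll":0},{"dx":0,"dy":0,"dz":0,"roll":0},{"dx":0,"dy":0,"dz":0,"roll":0},{"dx":0,"dy":0,"dz":0,"roll":0},{"dx":0,"dy":0,"dz":0,"roll":0},{"dx":0,"dy":0,"dz":0,"roll":0},{"dx":0,"dy":0,"dz":0,"roll":0},{"dx":0,"dy":0,"dz":0,"roll":0},{"dx":0,"dy":0,"dz":0,"roll":0}]' 0 40;
```

```text
time: 21.25
tcp_pos: [0.4087, -0.3391, 0.0141]
tcp_rot: [[0.995, -0.103, 0.001], [-0.103, -0.995, -0.001], [0.001, 0.001, -1.0]]
wrist_force: [-0.4, 0.0, 0.7]
opening: 0.698
time: 22.25
tcp_pos: [0.4085, -0.339, 0.0138]
tcp_rot: [[0.995, -0.103, 0.0], [-0.103, -0.995, -0.0], [0.0, 0.0, -1.0]]
wrist_force: [-1.6, 1.2, 5.1]
opening: 0.269
```

```bash
python3 -m crank '[{"dx":0,"dy":0,"dz":-10,"roll":0},{"dx":0,"dy":0,"dz":-35,"roll":0},{"dx":0,"dy":0,"dz":-75,"roll":0},{"dx":0,"dy":0,"dz":-115,"roll":0},{"dx":0,"dy":0,"dz":-150,"roll":0},{"dx":0,"dy":0,"dz":-175,"roll":0},{"dx":0,"dy":0,"dz":-187,"roll":0},{"dx":0,"dy":0,"dz":-187,"roll":0}]'; python3 go.py .4769 .161 .2 84.1
```

```text
time: 23.05
tcp_pos: [0.4086, -0.3391, 0.2016]
tcp_rot: [[0.995, -0.103, 0.002], [-0.103, -0.995, -0.002], [0.002, 0.001, -1.0]]
wrist_force: [-0.0, -0.4, -2.1]
opening: 0.264
t 23.05 p [ 0.4086 -0.3391  0.2016] jaw -95.9 q6 52.3 F [-0.  -0.4 -2.1] op 0.264
dx 16.4 dy -504.5 dz 0.9 roll -0.000 rad (-0.0 deg)
```

```bash
python3 -m crank '[{"dx":1,"dy":-20,"dz":0,"roll":0},{"dx":2,"dy":-60,"dz":0,"roll":0},{"dx":3,"dy":-105,"dz":0,"roll":0},{"dx":5,"dy":-150,"dz":0,"roll":0},{"dx":7,"dy":-196,"dz":0,"roll":0},{"dx":9,"dy":-242,"dz":0,"roll":0},{"dx":11,"dy":-288,"dz":0,"roll":0},{"dx":12,"dy":-334,"dz":0,"roll":0},{"dx":14,"dy":-380,"dz":0,"roll":0},{"dx":16,"dy":-425,"dz":0,"roll":0},{"dx":16,"dy":-465,"dz":0,"roll":0},{"dx":16,"dy":-492,"dz":0,"roll":0}]' >/dev/null; python3 -m crank '[{"dx":0,"dy":-10,"dz":0,"roll":0},{"dx":0,"dy":-12.5,"dz":0,"roll":0},{"dx":0,"dy":-12.5,"dz":0,"roll":0},{"dx":0,"dy":-12.5,"dz":0,"roll":0},{"dx":0,"dy":-12.5,"dz":0,"roll":0}]' >/dev/null; python3 go.py .4769 .161 .115 84.1
python3 - <<'E'
from h import *
c=manip.camera('wrist');cv2.imwrite('pics/w4.png',c['pixels'][:,:,::-1]);np.savez('w4.npz',**c)
E
```

```text
t 24.75 p [0.4763 0.1604 0.2003] jaw -96.0 q6 110.4 F [-0.6 -0.1 -0.4] op 0.266
dx 0.5 dy -0.7 dz 85.3 roll -0.002 rad (-0.1 deg)
```

View pics/w4.png

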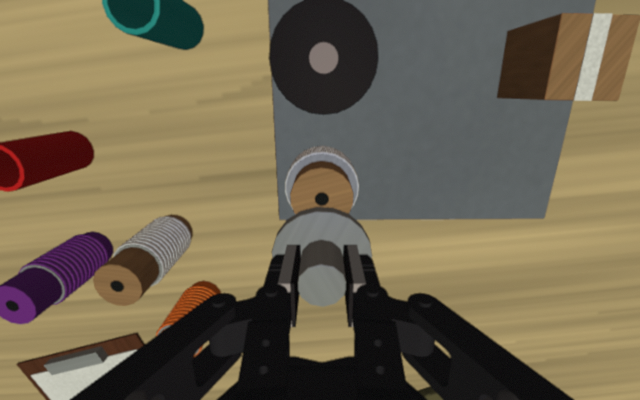

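The cap is held level, hub at (322,285) between the pads, and the spool's core hole is at (321,198). I'll check that the hub centre lies over the spool.

```bash
python3 - <<'E'
from h import *
c=load('w4.npz')
for n,uv,z,r in [('hub',(322,285),.2205,26),('disc',(322,240),.1945,60),('short',(322,190),.1,36)]:
    p,d,m,k=toprim(c,uv,z,r,.006); print(n,p.round(4),'dia',round(d,4),'mean',m.round(4),k)
print('hole',plane(c,[(321.5,198.5)],.1),'hubcentre',plane(c,[(322,285)],.2205))
E
python3 -m crank '[{"dx":0.5,"dy":-0.5,"dz":20,"roll":0},{"dx":0.5,"dy":-0.5,"dz":45,"roll":0},{"dx":0.5,"dy":-0.5,"dz":65,"roll":0},{"dx":0.5,"dy":-0.5,"dz":75,"roll":0},{"dx":0.5,"dy":-0.5,"dz":81,"roll":0},{"dx":0.5,"dy":-0.5,"dz":83,"roll":0},{"dx":0.5,"dy":-0.5,"dz":83,"roll":0},{"dx":0.5,"dy":-0.5,"dz":83,"roll":0}]'
```

```text
hub [0.4759 0.161 ] dia 0.0264 mean [0.4764 0.1614] 1856
disc [0.4767 0.1622] dia 0.0563 mean [0.4902 0.16  ] 3113
short [0.4773 0.1615] dia 0.0542 mean [0.4833 0.161 ] 2271
hole [[0.47627915 0.16156447 0.1       ]] hubcentre [[0.47519664 0.16137393 0.2205    ]]
time: 25.6
tcp_pos: [0.4772, 0.1618, 0.118]
tcp_rot: [[0.995, -0.103, 0.001], [-0.103, -0.995, 0.0], [0.001, -0.0, -1.0]]
wrist_force: [1.1, -0.4, -1.1]
opening: 0.266
```

```bash
python3 -m crank '[{"dx":0,"dy":0,"dz":1.5,"roll":0},{"dx":0,"dy":0,"dz":3,"roll":0},{"dx":0,"dy":0,"dz":3.5,"roll":0},{"dx":0,"dy":0,"dz":3.5,"roll":0},{"dx":0,"dy":0,"dz":3.5,"roll":0}]'
```

```text
time: 26.1
tcp_pos: [0.4768, 0.1618, 0.1138]
tcp_rot: [[0.995, -0.103, 0.0], [-0.103, -0.995, 0.0], [0.0, -0.0, -1.0]]
wrist_force: [0.0, -0.3, 0.5]
opening: 0.261
```

```bash
python3 -m crank '[{"dx":0,"dy":0,"dz":0,"roll":0},{"dx":0,"dy":0,"dz":0,"roll":0},{"dx":0,"dy":0,"dz":0,"roll":0},{"dx":0,"dy":0,"dz":0,"roll":0},{"dx":0,"dy":0,"dz":-8,"roll":0},{"dx":0,"dy":0,"dz":-25,"roll":0},{"dx":0,"dy":0,"dz":-55,"roll":0},{"dx":0,"dy":0,"dz":-90,"roll":0},{"dx":0,"dy":0,"dz":-125,"roll":0},{"dx":0,"dy":0,"dz":-145,"roll":0},{"dx":0,"dy":0,"dz":-145,"roll":0}]' 0.65 >/dev/null; python3 go.py .4195 .348 .25 -5.9; python3 - <<'E'
from h import *
c=manip.camera('wrist');cv2.imwrite('pics/w5.png',c['pixels'][:,:,::-1]);np.savez('w5.npz',**c)
E
```

```text
t 27.2 p [0.4776 0.162  0.2622] jaw -95.9 q6 110.5 F [ 0.7 -0.3 -0.2] op 0.649
dx -77.0 dy -179.0 dz 12.2 roll 1.571 rad (90.0 deg)
```

View pics/w5.png

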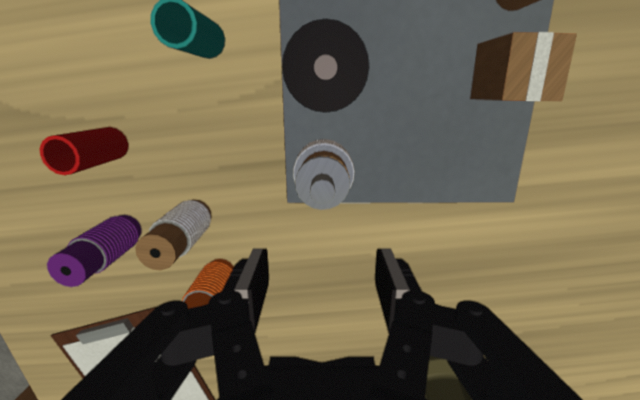

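The cap sits flat and centred on the short spool at (323,180). The tall spool is at (156,252). I'll move over it while turning the jaws by -90°, since +90° would exceed the last joint's range.

```bash
python3 -m crank '[{"dx":-7,"dy":-16,"dz":0,"roll":-0.14},{"dx":-14,"dy":-32,"dz":0,"roll":-0.28},{"dx":-21,"dy":-49,"dz":0,"roll":-0.42},{"dx":-28,"dy":-65,"dz":0,"roll":-0.56},{"dx":-35,"dy":-81,"dz":0,"roll":-0.70},{"dx":-42,"dy":-98,"dz":0,"roll":-0.84},{"dx":-49,"dy":-114,"dz":0,"roll":-0.98},{"dx":-56,"dy":-130,"dz":0,"roll":-1.12},{"dx":-63,"dy":-146,"dz":0,"roll":-1.26},{"dx":-70,"dy":-163,"dz":0,"roll":-1.40},{"dx":-77,"dy":-179,"dz":0,"roll":-1.54},{"dx":-77,"dy":-179,"dz":0,"roll":-1.571}]' 0.85 50 >/dev/null; python3 -m crank '[{"dx":0,"dy":0,"dz":0,"roll":0},{"dx":0,"dy":0,"dz":0,"roll":0}]'>/dev/null; python3 - <<'E'
from h import *
c=load('w5.npz')
for n,uv,z,r in [('hub',(323,188),.134,18),('disc',(323,180),.108,34)]:
    p,d,m,k=toprim(c,uv,z,r,.006); print(n,p.round(4),'dia',round(d,4),'mean',m.round(4),k)
c=manip.camera('wrist');np.savez('w6.npz',**c)
R=np.array(c['R']);X=R@np.array([.4195,.348,.116])+c['t'];uv=(c['fx']*X[0]/X[2]+c['cx'],c['fy']*X[1]/X[2]+c['cy']);print(uv,toprim(c,uv,.116,45,.006))
E
python3 go.py .4195 .348 .09 -5.9
```

```text
hub [0.4759 0.1634] dia 0.0251 mean [0.4758 0.1632] 497
disc [0.4754 0.1635] dia 0.0566 mean [0.4781 0.1628] 1697
(np.float64(321.8696000049082), np.float64(183.88441415708255)) (array([0.41932487, 0.35058957]), 0.044605888426303864, array([0.41936436, 0.3510008 ], dtype=float32), 1542)
t 28.7 p [0.4186 0.3474 0.2582] jaw -6.0 q6 41.8 F [-0.2 -0.3 -0.4] op 0.853
dx 0.8 dy 0.9 dz 168.2 roll -0.002 rad (-0.1 deg)
```

```bash
python3 -m crank '[{"dx":1.5,"dy":0.5,"dz":40,"roll":0},{"dx":1.5,"dy":0.5,"dz":80,"roll":0},{"dx":1.5,"dy":0.5,"dz":115,"roll":0},{"dx":1.5,"dy":0.5,"dz":140,"roll":0},{"dx":1.5,"dy":0.5,"dz":157,"roll":0},{"dx":1.5,"dy":0.5,"dz":165,"roll":0},{"dx":1.5,"dy":0.5,"dz":168,"roll":0},{"dx":1.5,"dy":0.5,"dz":168,"roll":0},{"dx":1.5,"dy":0.5,"dz":168,"roll":0}]'
```

```text
time: 29.6
tcp_pos: [0.4197, 0.3494, 0.0917]
tcp_rot: [[0.103, 0.995, 0.001], [0.995, -0.103, 0.001], [0.001, 0.001, -1.0]]
wrist_force: [-0.4, 0.2, 0.2]
opening: 0.849
```

```bash
python3 -m crank '[{"dx":0,"dy":0,"dz":3,"roll":0},{"dx":0,"dy":0,"dz":4,"roll":0},{"dx":0,"dy":0,"dz":4,"roll":0}]'; python3 -m crank '[{"dx":0,"dy":0,"dz":0,"roll":0},{"dx":0,"dy":0,"dz":0,"roll":0},{"dx":0,"dy":0,"dz":0,"roll":0},{"dx":0,"dy":0,"dz":0,"roll":0},{"dx":0,"dy":0,"dz":0,"roll":0},{"dx":0,"dy":0,"dz":0,"roll":0},{"dx":0,"dy":0,"dz":0,"roll":0},{"dx":0,"dy":0,"dz":0,"roll":0},{"dx":0,"dy":0,"dz":0,"roll":0}]' 0 60
```

```text
time: 29.9
tcp_pos: [0.4193, 0.3492, 0.0868]
tcp_rot: [[0.103, 0.995, -0.0], [0.995, -0.103, -0.0], [-0.0, -0.0, -1.0]]
wrist_force: [-0.3, -0.3, 1.1]
opening: 0.853
time: 30.8
tcp_pos: [0.4194, 0.3493, 0.0872]
tcp_rot: [[0.103, 0.995, 0.0], [0.995, -0.103, 0.0], [0.0, 0.0, -1.0]]
wrist_force: [-1.4, -0.1, 5.0]
opening: 0.497
```

```bash
python3 -m crank '[{"dx":0,"dy":0,"dz":-10,"roll":0},{"dx":0,"dy":0,"dz":-35,"roll":0},{"dx":0,"dy":0,"dz":-70,"roll":0},{"dx":0,"dy":0,"dz":-110,"roll":0},{"dx":0,"dy":0,"dz":-150,"roll":0},{"dx":0,"dy":0,"dz":-185,"roll":0},{"dx":0,"dy":0,"dz":-205,"roll":0},{"dx":0,"dy":0,"dz":-215,"roll":0},{"dx":0,"dy":0,"dz":-215,"roll":0}]'; python3 go.py .5748 .0499 .3 -5.9
```

```text
time: 31.7
tcp_pos: [0.4194, 0.3492, 0.3025]
tcp_rot: [[0.103, 0.995, 0.001], [0.995, -0.103, 0.001], [0.001, 0.001, -1.0]]
wrist_force: [-0.3, 0.6, -3.0]
opening: 0.497
t 31.7 p [0.4194 0.3492 0.3025] jaw -5.9 q6 41.8 F [-0.3  0.6 -3. ] op 0.497
dx -281.7 dy 185.4 dz 2.5 roll -0.000 rad (-0.0 deg)
```

```bash
python3 -m crank '[{"dx":-12,"dy":8,"dz":0,"roll":0},{"dx":-36,"dy":24,"dz":0,"roll":0},{"dx":-66,"dy":43,"dz":0,"roll":0},{"dx":-96,"dy":63,"dz":0,"roll":0},{"dx":-126,"dy":83,"dz":0,"roll":0},{"dx":-156,"dy":103,"dz":0,"roll":0},{"dx":-186,"dy":122,"dz":0,"roll":0},{"dx":-216,"dy":142,"dz":0,"roll":0},{"dx":-244,"dy":161,"dz":0,"roll":0},{"dx":-266,"dy":175,"dz":0,"roll":0},{"dx":-278,"dy":183,"dz":0,"roll":0},{"dx":-281.5,"dy":185.5,"dz":0,"roll":0}]'>/dev/null;  python3 -m crank '[{"dx":0,"dy":0,"dz":0,"roll":0},{"dx":0,"dy":0,"dz":0,"roll":0},{"dx":0,"dy":0,"dz":0,"roll":0}]'>/dev/null; python3 go.py .5748 .0499 .118 -5.9
```

```text
t 33.2 p [0.5746 0.0511 0.3019] jaw -5.8 q6 7.3 F [-1.  -0.7 -2.3] op 0.501
dx -1.2 dy 0.3 dz 183.9 roll 0.001 rad (0.1 deg)
```

```bash
python3 -m crank '[{"dx":-1,"dy":0,"dz":35,"roll":0},{"dx":-1,"dy":0,"dz":75,"roll":0},{"dx":-1,"dy":0,"dz":110,"roll":0},{"dx":-1,"dy":0,"dz":138,"roll":0},{"dx":-1,"dy":0,"dz":158,"roll":0},{"dx":-1,"dy":0,"dz":171,"roll":0},{"dx":-1,"dy":0,"dz":178,"roll":0},{"dx":-1,"dy":0,"dz":181,"roll":0},{"dx":-1,"dy":0,"dz":182,"roll":0},{"dx":-1,"dy":0,"dz":182,"roll":0},{"dx":-1,"dy":0,"dz":182,"roll":0}]'
```

```text
time: 34.3
tcp_pos: [0.5751, 0.0491, 0.1205]
tcp_rot: [[0.103, 0.995, 0.001], [0.995, -0.103, 0.0], [0.0, 0.001, -1.0]]
wrist_force: [0.3, 0.8, -2.4]
opening: 0.497
```

```bash
python3 -m crank '[{"dx":0,"dy":0,"dz":1.5,"roll":0},{"dx":0,"dy":0,"dz":2.5,"roll":0},{"dx":0,"dy":0,"dz":3,"roll":0},{"dx":0,"dy":0,"dz":3,"roll":0},{"dx":0,"dy":0,"dz":3,"roll":0}]'
```

```text
time: 34.8
tcp_pos: [0.5749, 0.0491, 0.1172]
tcp_rot: [[0.103, 0.995, 0.0], [0.995, -0.103, 0.0], [0.0, 0.0, -1.0]]
wrist_force: [-2.4, -0.1, 4.6]
opening: 0.499
```

Contact on the wrist and the expected height are both reached. I'll release, rise, and back off to the right so the cameras can see.

```bash
python3 -m crank '[{"dx":0,"dy":0,"dz":0,"roll":0},{"dx":0,"dy":0,"dz":0,"roll":0},{"dx":0,"dy":0,"dz":0,"roll":0},{"dx":0,"dy":0,"dz":0,"roll":0},{"dx":0,"dy":0,"dz":-8,"roll":0},{"dx":0,"dy":0,"dz":-25,"roll":0},{"dx":0,"dy":0,"dz":-55,"roll":0},{"dx":0,"dy":0,"dz":-90,"roll":0},{"dx":0,"dy":0,"dz":-130,"roll":0},{"dx":0,"dy":0,"dz":-165,"roll":0},{"dx":0,"dy":0,"dz":-180,"roll":0},{"dx":0,"dy":0,"dz":-180,"roll":0}]' 0.8; python3 -m crank '[{"dx":-40,"dy":-15,"dz":0,"roll":0},{"dx":-80,"dy":-30,"dz":0,"roll":0},{"dx":-120,"dy":-45,"dz":0,"roll":0},{"dx":-160,"dy":-60,"dz":0,"roll":0},{"dx":-200,"dy":-75,"dz":0,"roll":0},{"dx":-240,"dy":-90,"dz":0,"roll":0},{"dx":-280,"dy":-105,"dz":0,"roll":0},{"dx":-320,"dy":-120,"dz":0,"roll":0},{"dx":-360,"dy":-130,"dz":0,"roll":0},{"dx":-390,"dy":-135,"dz":0,"roll":0},{"dx":-390,"dy":-135,"dz":0,"roll":0},{"dx":-390,"dy":-135,"dz":0,"roll":0}]'; python3 - <<'E'
from h import *
c=manip.camera('top');np.savez('top9.npz',**c);cv2.imwrite('pics/top9.png',c['pixels'][:,:,::-1])
s=manip.camera('scene');cv2.imwrite('pics/s9.png',s['pixels'][120:330,160:420,::-1].repeat(2,0).repeat(2,1))
R=np.array(c['R']);g={}
for n,x,y,z,r in [('tube',.6485,-.06,.12,11),('short/cap hub',.477,.161,.134,8),('cap disc',.477,.161,.108,14),('tall',.575,.05,.146,12),('reel',.585,.149,.09,18),('carton',.5645,-.05,.1,17)]:
    X=R@[x,y,z]+c['t'];uv=(c['fx']*X[0]/X[2]+c['cx'],c['fy']*X[1]/X[2]+c['cy'])
    try:
        p,d,m,k=toprim(c,uv,z,r,.008);g[n]=p;print(n,np.round(uv),p.round(4),'dia',round(d,4),'mean',m.round(4),k)
    except Exception as e: print(n,uv,e)
a=-.1028;B=np.array([[np.cos(a),np.sin(a)],[-np.sin(a),np.cos(a)]])
print('tube-carton',B@(g['tube']-g['carton']),'short-reel',B@(g['cap disc']-g['reel']),'tall-mid',B@(g['tall']-(g['reel']+g['carton'])/2))
E
```

```text
time: 36.0
tcp_pos: [0.5752, 0.0491, 0.2997]
tcp_rot: [[0.103, 0.995, 0.005], [0.995, -0.103, 0.0], [0.001, 0.005, -1.0]]
wrist_force: [-0.6, -0.0, 0.0]
opening: 0.798
time: 37.2
tcp_pos: [0.4, -0.325, 0.2957]
tcp_rot: [[0.104, 0.995, -0.001], [0.995, -0.104, 0.001], [0.001, -0.001, -1.0]]
wrist_force: [-0.6, 0.3, -0.6]
opening: 0.799
tube [370. 128.] [ 0.6487 -0.0605] dia 0.0454 mean [ 0.6488 -0.061 ] 98
short/cap hub [284. 189.] [0.4741 0.1631] dia 0.0239 mean [0.4742 0.1633] 66
cap disc [285. 190.] [0.4747 0.1633] dia 0.0559 mean [0.4742 0.1629] 276
tall [328. 152.] [0.574  0.0501] dia 0.0445 mean [0.5739 0.0503] 225
reel [291. 151.] [0.585  0.1488] dia 0.0848 mean [0.5848 0.149 ] 742
carton [364. 160.] [ 0.5648 -0.0502] dia 0.083 mean [ 0.5644 -0.0501] 499
tube-carton [ 0.0844802  -0.00163216] short-reel [-0.11123993  0.00313307] tall-mid [-0.00097742  0.00068966]
```

View pics/s9.png

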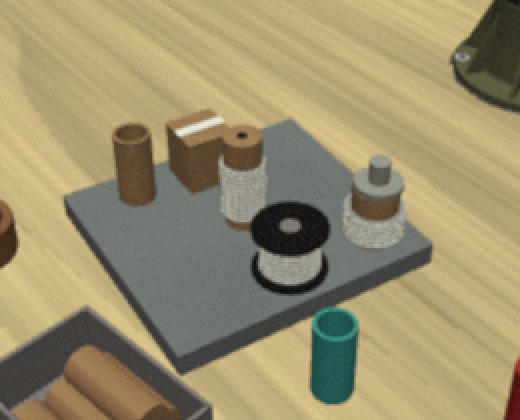

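View pics/top9.png

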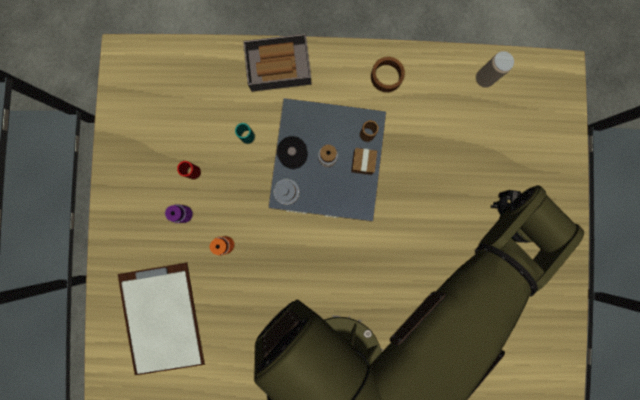

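Both views show everything upright and in place: tube (370,128), tall spool (328,152), capped short spool (285,190). The reel and carton have not moved measurably. The robot is clear, so I'm handing in.

```bash
python3 -c "
from cell import manip
print(manip.hand_in())"
```

```text
the job is handed in; nothing more can be done
None
```

The shelf board is restocked in the order asked and the job is handed in, at about 37 s of the 128 s allowed. hand_in gave no verdict. The last camera check put everything within the limits:

| Item | Measured | Allowed |
|---|---|---|
| Tube behind carton | 84 mm, -2 mm sideways | 67 to 102 mm, ±15 mm |
| Short spool in front of reel (from the cap on it) | -111 mm, +3 mm sideways | -127 to -92 mm, ±15 mm |
| Cap on short spool | about 2–3 mm off centre | under 10 mm |
| Tall spool from the middle | about 1 mm each way | ±15 mm |
| Reel and carton moved | under 1 mm | under 12 mm |

All four pieces look upright and released, and the arm is clear of the board.

- **Refused moves:** two early calls were refused because their rows left out some keys. Nothing moved.
- **Short spool grip:** the first grip sat near the spool's top, so I regripped about 6 mm lower. The opening reading of 0.61 stayed slightly below what 54 mm should give, but the spool held.
- **Camera disagreement:** the wrist and top cameras differed by about 1–5 mm, most on the carton's sideways position. The end figures in the table come from the top camera, except the cap's offset, which draws on both.

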